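Screw the big tub's lid down snug

ROBOT

A 6-joint arm with a two-finger parallel gripper is mounted at the origin on the work surface; the furniture and walls round the work are solid. World frame = base frame: x ahead of the robot, y to its left, z up, the work surface at z = 0. Lengths are in m, angles in rad, forces in N, time in s.
With the tool pointing down it reaches from about 0.35 to 0.975 m from the base axis. Payload 4.9 kg.
Tool frame: the origin (TCP) lies at the very end of the fingers, on their centre line; the grasp point (between the pads) lies 19 mm behind it; z points along the fingers, y is the line along which they close (so a half turn about z gives the same grasp; the last joint's range is limited). The gripper opens to 85 mm and grips with 20 to 120 N. Pads are 22 mm wide; open, the fingers measure 114 mm over their backs; the gripper's body (76 mm by 85 mm) begins 54 mm behind the grasp point. The pads swing forward as they close: fully open they stand 13 mm farther back than shut.
Start: joints at [1.098, 0.053, 1.613, -0, 1.476, -0.119], TCP at [0.217, 0.586, 0.231] pointing down, gripper open.
Joint ranges: [-3.01, 3.01], [-1.01, 2.22], [0.06, 2.58], [-1.02, 4.17], [0.09, 2.62], [-3.14, 3.14]. Speed limits (rad/s): [2.57, 2.57, 3.14, 3.14, 3.14, 3.14].

INTERFACE

Orientations are given as a unit quaternion [w, x, y, z].
In Python, from plant import state, optics, ticket, nets gives the robot as it stands. The module is installed in compiled form; this text tells all that it offers.
- The arm moves only by the shell command python3 -m inch 'ROWS' [OPENING]. ROWS is JSON, a list of rows, each an object of numbers: "dx", "dy", "dz": the shift along the tool's x, y, z as a fraction of full scale; "rx", "ry", "rz": the turn, a rotation vector about the tool's x, y, z as a fraction of full scale. In form: [{"dx": .., "dy": .., "dz": .., "rx": .., "ry": .., "rz": ..}, ...]. A call has 1 to 5 rows; each row is the pose to reach, as a shift and turn from the pose commanded when the call began, along the tool's axes at that moment; what a row does not reach only later rows make up. Full scale, the value 1, is 0.8 m for a shift and 1.5 rad for a turn. A row lasts 1/10 s, in which the tool goes at most 50 mm and 8.59 degrees, less where a joint would pass 70% of its speed; a pose out of reach is approached as far as the arm can. A call with a number of a shift or a turn outside -1 to 1 is refused whole. A call with a gripper value outside its range is refused whole. OPENING is the opening, from -1 (shut) to 1 (fully open), set as the call begins (- or left out, the last holds). The fingers move at their own pace and stop on an object; the grip force is fixed at half the most. Time passes only in rows, so rows that repeat a pose let the fingers close. It gives the time, the measured TCP pose, the force, the opening and the grip force at its end, in the units of the state.
- state(): the state, without advancing time (a new reading comes with each control period).
- optics.grab_frame(name): name is "scene" or "top" or "wrist"; returns the picture (420x560x3 uint8, red, green, blue); there is no depth.
- optics.camera_info(name): a dict with "fx", "fy", "cx", "cy" (pixels), "R" (3x3) and "t" (3): a world point X has camera coordinates R X + t. Camera axes: x right, y down, z forward; pixel columns grow to the right and rows downward; lengths in m; the calibration is good to about 2 mm. A picture is of the moment at which its call begins: read the wrist's pose just before it. camera_info takes no time and is no camera call; for the wrist camera it gives the pose at the moment of the call.
- ticket.job_done(): hands the job in; it is judged then, once.
Trained networks look in the newest picture that a camera, given by its name, has taken for a name from the list of things; names that differ only in an ending like _2 or _b are one class to them, and where a whole thing is asked for, a point or a joint stands for the part that bears it (a point fixed in the world has none). Each returns a list of dicts, best first, with "confidence" (0 to 1); they miss things now and then, are a little off and sometimes report something else, mostly with a low value. They report only what shows in the picture. A call takes as long as a camera call.
- nets.boxes_of(camera, name): "bbox" ([centre column, centre row, width, height] in pixels, round what is visible of it).
- nets.outline_of(camera, name): "pixels" (420x560 bool, what is visible of it) and "bbox" ([centre column, centre row, width, height] in pixels, round what is visible of it).
The state is a dict: "time": time; "joint_pos": joint angles; "joint_vel": joint speeds; "joint_efforts": joint torques, N m; "tool_pos": TCP position; "tool_rot": TCP orientation; "contact_force": force on the tool from outside, world axes, zero at the start; "ft_torque": the same for the moment, N m; "gripper_width": opening from 0.0 (shut) to 1.0 (fully open); "grasp_force": force on a finger pad.
Only numpy, scipy, OpenCV 4.12 (cv2) and the standard library are available. Lean on these libraries where they do the work, as an engineer would, in place of code of your own. Each camera call takes 0.05 s, during which the arm holds its last target. There are 200 camera calls.

TASK

The lid of the bigger of the two grey screw-lid tubs has been left loose on its thread. Screw it down clockwise by its bar grip until it comes up snug, where the turning torque clearly rises, then stop without forcing it further, and let go.

Things in the scene. Friction and masses are not known exactly. Their poses are not given: they have to be found in the camera images.
- big_lid_grip (a point): Bar grip of the big tub's loose black screw lid (82 mm across). Bar 61 long, 14 thick, 28 high, across the lid. Point: on the lid's axis, 22 mm above its flat top, 6 mm below the bar's top; x along the bar, z up. Bar's top is 148 mm above the bench when home. Grey tub 92 mm across in a fixed square wooden frame. Screwed down it turns clockwise from above, sinking 1 mm per rad
- big_tub_thread (a joint): How the loose lid stands on its thread, rad: negative = angle it must still be turned clockwise (seen from above) to meet its seal; 0 = seal met, where it stops growing. Starts between -1.15 and -0.6. Turning on the thread takes about 0.1 N m
- big_tub_seal (a joint): How far, rad, the lid has been turned on clockwise after meeting its seal; 0 at the start. Turning here takes 0.5 N m at first, rising 0.6 N m per rad; the lid stays where it is left. 0 to 0.4 is snug; beyond 0.4 the seal is crushed: overtightened
- small_lid_grip (a point): Bar grip of the small tub's lid, already tight, does not turn, not to be handled. Same make and materials, but the tub is 68 mm across, the lid 58 mm, its bar 43 mm long with its top 112 mm above the bench; in its own fixed wooden frame. Point: on the lid's axis, 6 mm below the bar's top

How it is judged:
At the end, for the whole second after the job is handed in: The big tub's lid is snug: screwed down to within 0.08 rad (5 degrees) of meeting its seal or beyond, and not turned more than 0.4 rad (23 degrees) past that point (value of joint big_tub_thread above -0.08 rad and value of joint big_tub_seal below 0.4 rad); the robot touches nothing.
It fails at once if the lid is overtightened: turned more than 0.4 rad past meeting its seal (value of joint big_tub_seal above 0.4 rad).
It also fails if it takes over 32 s, if anything falls off the work surface, if the arm or the gripper's body presses on something with over 40 N, if the wrist force passes 120 N, or if a joint passes its speed limit or range.

## Working session

There is one attempt and no reset: what is moved stays moved. The work goes in short steps, Python scripts to look and compute and a shell command to move; the robot and the scene stay as the last step left them, time stands still between calls to the robot, and variables do not carry over. Pictures are saved under pics/ and viewed, at most 10 in all, crops included, and the job is handed in when it is done.

```bash
mkdir -p pics
python3 - <<'E'
from plant import state,optics,nets
import cv2,numpy as np
s=state();print(s['time'],s['tool_pos'],s['tool_rot'],s['ft_torque'])
ims=[]
for c in ['top','scene']:
    im=optics.grab_frame(c)
    i=optics.camera_info(c);print(c,i['fx'],i['cx'],i['cy'],np.round(i['R'],3).tolist(),np.round(i['t'],3))
    for n in ['big_lid_grip','small_lid_grip']:
        for d in nets.outline_of(c,n)[:3]:
            p=d['pixels'].astype(np.uint8); print(c,n,d['confidence'],d['bbox'],p.sum())
            cv2.imwrite(f"pics/m_{c}_{n}_{d['confidence']:.2f}.png",p*255)
    cv2.imwrite(f'pics/{c}0.png',im[:,:,::-1])
E
```

```text
0.0 [0.21622541 0.58572459 0.23005241] [-2.97300717e-04  1.75961570e-01  9.84396490e-01 -9.93975863e-04] [ 0.03209686 -0.0224326  -0.02067463]
top 470.1435231401675 278.1043972376583 207.55774633073815 [[-0.013, -1.0, -0.005], [-0.978, 0.013, -0.208], [0.208, 0.002, -0.978]] [0.336 0.519 0.924]
top big_lid_grip 0.78 [311.8, 250.8, 46.4, 36.3] 1436
top small_lid_grip 0.97 [232.4, 189.9, 30.4, 33.0] 676
scene 487.5128160814322 282.3490041012395 206.6830684675463 [[-1.0, 0.004, -0.02], [0.017, 0.715, -0.699], [0.011, -0.699, -0.715]] [ 0.495 -0.134  1.19 ]
scene big_lid_grip 0.86 [317.8, 197.9, 41.8, 36.9] 1229
scene small_lid_grip 0.8 [247.1, 279.0, 35.5, 31.3] 888
```

View pics/top0.png

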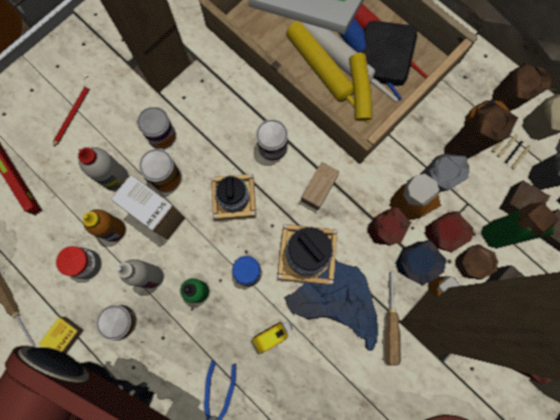

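View pics/scene0.png

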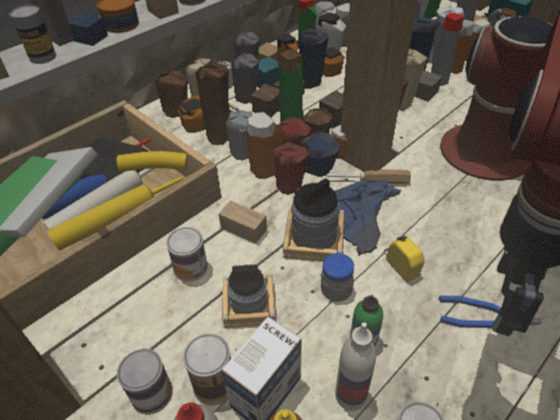

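Top view: the big lid is at about (310,251), with its bar running from upper-left to lower-right. The small lid is at (232,190). A tall post stands at the lower right, with its near tip around (400,320). Next I'll compute positions and enlarge the lid.

```bash
cat > h.py <<'E'
import numpy as np
def ray(i,u,v,z):
    R=np.array(i['R']);t=np.array(i['t']);d=R.T@np.array([(u-i['cx'])/i['fx'],(v-i['cy'])/i['fy'],1]);c=-R.T@t
    return c+d*(z-c[2])/d[2]
def proj(i,X):
    p=np.array(i['R'])@X+np.array(i['t']);return np.array([i['fx']*p[0]/p[2]+i['cx'],i['fy']*p[1]/p[2]+i['cy']])
E
python3 - <<'E'
from plant import optics
from h import *
import cv2
T=optics.camera_info('top');S=optics.camera_info('scene')
print('cam top',-np.array(T['R']).T@T['t'])
for n,p in dict(c=(311,247),cc=(310,251),small=(232,188),post_tip=(400,320),post2=(455,262),post3=(455,365)).items(): print(n,ray(T,*p,.14),ray(T,*p,0))
a=cv2.imread('pics/top0.png')[215:295,265:365];b=cv2.imread('pics/scene0.png')[170:250,270:370]
f=lambda x:cv2.convertScaleAbs(cv2.resize(x,(400,320),interpolation=cv2.INTER_CUBIC),alpha=2.2,beta=20)
cv2.imwrite('pics/crop.png',np.hstack([f(a),f(b)]))
E
```

```text
cam top [0.31913542 0.32725023 1.01338179]
c [0.42904713 0.26885525 0.14      ] [0.44666559 0.25949475 0.        ]
cc [0.42159229 0.27091996 0.14      ] [0.43801576 0.26189042 0.        ]
small [0.54464917 0.41716638 0.14      ] [0.58079822 0.43157962 0.        ]
post_tip [0.29459594 0.11187303 0.14      ] [0.29066234 0.07734883 0.        ]
post2 [0.39764609 0.0033009  0.14      ] [ 0.41023107 -0.04862703  0.        ]
post3 [0.21595905 0.01981976 0.14      ] [ 0.19942024 -0.02946025  0.        ]
```

View pics/crop.png

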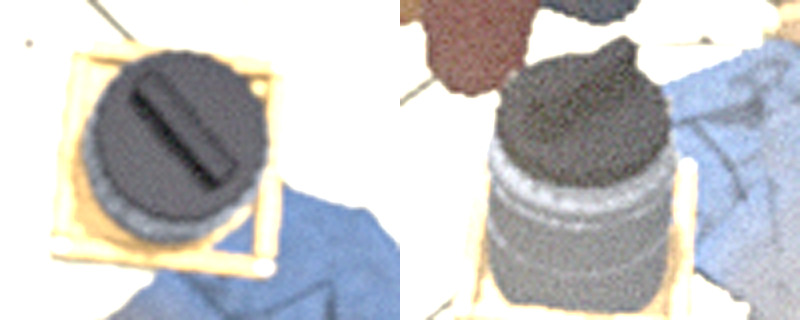

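The left half of the crop shows the bar's top face as a band from about (145,80) to (228,172), crop pixels, with its dark side face below-left. The lid's disc is centred near (181,134).

Run:
```python
from plant import optics,state
from h import *
T=optics.camera_info('top');S=optics.camera_info('scene')
g=lambda x,y:(x/4+265,y/4+215)
a=ray(T,*g(155,70),.149);b=ray(T,*g(238,160),.149);print(a,b,np.linalg.norm(a-b),np.degrees(np.arctan2(*(a-b)[[1,0]])))
print('bar mid',ray(T,*g(187,127),.149),'lid',ray(T,*g(181,134),.121))
for e in [(635,45),(540,130)]: print(ray(S,(e[0]-400)/4+270,e[1]/4+170,.149))
from scipy.spatial.transform import Rotation as Ro
q=state()['tool_rot'];R=Ro.from_quat([q[1],q[2],q[3],q[0]]).as_matrix();print(np.round(R,3))
```

```text
[0.455151   0.28218776 0.149     ] [0.41280896 0.2450385  0.149     ] 0.05632864094316133 41.26245951962776
bar mid [0.42835968 0.26806024 0.149     ] lid [0.42858813 0.26909084 0.121     ]
[0.40637347 0.25744937 0.149     ]
[0.45262982 0.31218543 0.149     ]
[[-0.938  0.346 -0.   ]
 [ 0.346  0.938 -0.001]
 [ 0.    -0.001 -1.   ]]
```

Run:
```python
import cv2,numpy as np
a=cv2.imread('pics/top0.png')[170:420,360:560];b=cv2.imread('pics/scene0.png')[0:250,300:500]
f=lambda x:cv2.convertScaleAbs(cv2.resize(x,None,fx=2,fy=2),alpha=2,beta=20)
cv2.imwrite('pics/crop2.png',np.hstack([f(a),f(b)]))
```

```text
(no output)
```

View pics/crop2.png

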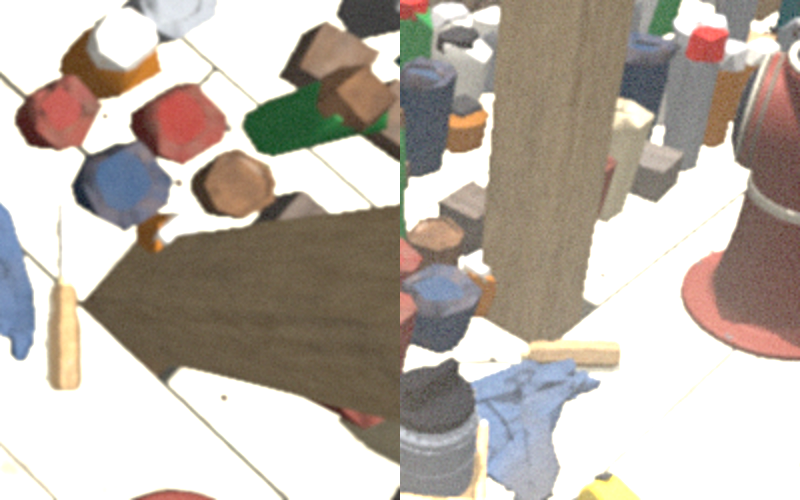

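The post's near foot corner is at about (0.29, 0.08). That is around 9 cm to the side of the arm's line to the big tub, so I'll go in two stages, raised a little.

```bash
python3 -m inch '[{"dz":-0.05},{"dx":-0.193,"dy":-0.14,"dz":-0.05,"rz":-0.355},{"dx":-0.193,"dy":-0.14,"dz":-0.05,"rz":-0.355},{"dx":-0.193,"dy":-0.14,"dz":-0.05,"rz":-0.355},{"dx":-0.193,"dy":-0.14,"dz":-0.05,"rz":-0.355}]'
cat >> h.py <<'E'
from scipy.spatial.transform import Rotation as Ro
def togo(s,xyz,ydeg):
    q=s['tool_rot'];R=Ro.from_quat([q[1],q[2],q[3],q[0]]).as_matrix()
    y=np.degrees(np.arctan2(R[1,1],R[0,1]));d=R.T@(np.array(xyz)-s['tool_pos'])/.8
    a=np.radians(ydeg)
    Rt=np.column_stack([np.cross([np.cos(a),np.sin(a),0],[0,0,-1]),[np.cos(a),np.sin(a),0],[0,0,-1]])
    return 'd',np.round(d,4),'r',np.round(Ro.from_matrix(R.T@Rt).as_rotvec()/1.5,4),'ydeg',round(y,1),'t',s['time'],np.round(s['tool_pos'],4),'F',np.round(s['contact_force'],1),np.round(s['ft_torque'],3)
E
python3 -c "
from h import *;from plant import state
s=state();print(togo(s,[.4285,.2685,.25],131.3),s['joint_pos'])"
```

```text
('d', array([-0.3862, -0.2806, -0.0237]), 'r', array([-4.000e-04, -3.000e-04, -7.164e-01]), 'ydeg', np.float64(69.7), 't', 0.3, array([0.2165, 0.5861, 0.2309]), 'F', array([-1. ,  0.5,  1. ]), array([-0.026, -0.033, -0.011])) [ 1.09797966e+00  5.29535064e-02  1.61335100e+00 -2.81666491e-05
  1.47596673e+00 -1.19014980e-01]validation failed for argument at $[0]...
```

```bash
python3 -m inch '[{"dx":0,"dy":0,"dz":-0.05,"rx":0,"ry":0,"rz":0},{"dx":-0.193,"dy":-0.14,"dz":-0.05,"rx":0,"ry":0,"rz":-0.355},{"dx":-0.193,"dy":-0.14,"dz":-0.05,"rx":0,"ry":0,"rz":-0.355},{"dx":-0.193,"dy":-0.14,"dz":-0.05,"rx":0,"ry":0,"rz":-0.355},{"dx":-0.193,"dy":-0.14,"dz":-0.05,"rx":0,"ry":0,"rz":-0.355}]'
python3 -c "
from h import *;from plant import state
s=state();print(togo(s,[.4285,.2685,.25],131.3),s['joint_pos'])"
```

```text
time: 0.8
tool_pos: [0.3232, 0.4263, 0.2714]
tool_rot: [0.0, -0.092, 0.996, 0.0]
contact_force: [1.2, -0.0, 0.6]
gripper_width: 1.0
grasp_force: 0.0
('d', array([-0.0933, -0.218 ,  0.0268]), 'r', array([ 0.    ,  0.0004, -0.3577]), 'ydeg', np.float64(100.6), 't', 0.8, array([0.3232, 0.4263, 0.2714]), 'F', array([ 1.2, -0. ,  0.6]), array([ 0.   , -0.027,  0.019])) [ 7.83019052e-01 -1.85339101e-01  1.77328944e+00 -1.17930189e-04
  1.55308001e+00 -9.72014581e-01]
```

```bash
python3 -m inch '[{"dx":-0.0933,"dy":-0.218,"dz":0.02,"rx":0,"ry":0,"rz":-0.355},{"dx":-0.0933,"dy":-0.218,"dz":0.0268,"rx":0,"ry":0,"rz":-0.355},{"dx":-0.0933,"dy":-0.218,"dz":0.0268,"rx":0,"ry":0,"rz":-0.355},{"dx":-0.0933,"dy":-0.218,"dz":0.0268,"rx":0,"ry":0,"rz":-0.355},{"dx":-0.0933,"dy":-0.218,"dz":0.0268,"rx":0,"ry":0,"rz":-0.355}]'
python3 - <<'E'
from h import *;from plant import state,optics,nets
import cv2
s=state();print(togo(s,[.4285,.2685,.126],131.3),s['joint_pos'])
i=optics.camera_info('wrist');im=optics.grab_frame('wrist');cv2.imwrite('pics/w1.png',cv2.convertScaleAbs(im[:,:,::-1],alpha=2,beta=15))
import pickle;pickle.dump(i,open('w1.pkl','wb'))
print(proj(i,[.4285,.2685,.149]),-np.array(i['R']).T@i['t'])
for d in nets.outline_of('wrist','big_lid_grip')[:2]: print(d['confidence'],d['bbox'])
E
```

```text
time: 1.3
tool_pos: [0.4285, 0.2659, 0.249]
tool_rot: [-0.0, -0.347, 0.938, -0.001]
contact_force: [0.8, 1.1, -0.2]
gripper_width: 1.001
grasp_force: 0.0
('d', array([-0.0023,  0.0027,  0.1538]), 'r', array([-0.0007, -0.0009, -0.0087]), 'ydeg', np.float64(130.6), 't', 1.3, array([0.4285, 0.2659, 0.249 ]), 'F', array([ 0.8,  1.1, -0.2]), array([ 0.055, -0.029, -0.015])) [ 4.08424268e-01 -2.51050050e-01  1.86594033e+00 -1.35157099e-03
  1.52766705e+00 -1.87014748e+00]
[281.12907475 213.72494447] [0.37577578 0.22048111 0.39179279]
0.84 [280.1, 203.7, 95.9, 93.6]
```

View pics/w1.png

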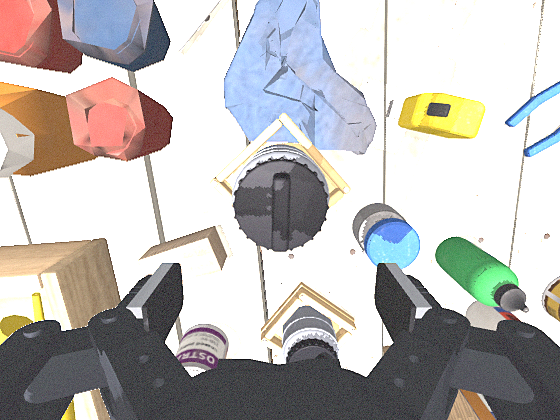

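The wrist view shows the big lid centred at about (281,204). Its bar is nearly vertical in the image, from rows ~172 to 249 around column 281, which agrees with the projected (281,214). A closer crop will settle it.

Run:
```python
import cv2
a=cv2.imread('pics/w1.png')[140:260,220:340]
cv2.imwrite('pics/c3.png',cv2.convertScaleAbs(cv2.resize(a,(600,600),interpolation=cv2.INTER_CUBIC),alpha=1.6,beta=10))
```

```text
(no output)
```

View pics/c3.png

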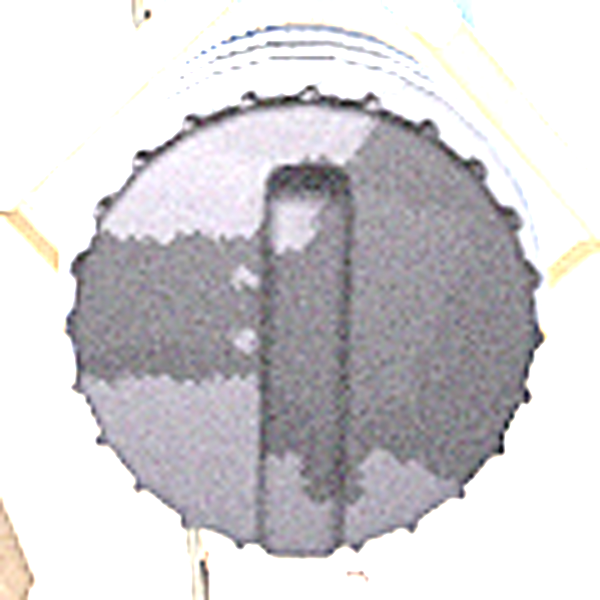

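Bar centre measures (281.2, 214.4) against a predicted (281.1, 213.7), and it is aligned within 1°. Descending.

```bash
python3 -m inch '[{"dx":-0.001,"dy":0.001,"dz":0.06,"rx":0,"ry":0,"rz":0},{"dx":-0.001,"dy":0.001,"dz":0.12,"rx":0,"ry":0,"rz":0},{"dx":-0.001,"dy":0.001,"dz":0.145,"rx":0,"ry":0,"rz":0},{"dx":-0.001,"dy":0.001,"dz":0.152,"rx":0,"ry":0,"rz":0},{"dx":-0.001,"dy":0.001,"dz":0.152,"rx":0,"ry":0,"rz":0}]'
python3 -c "
from h import *;from plant import state
s=state();print(togo(s,[.4285,.2685,.126],131.0))"
```

```text
time: 1.9
tool_pos: [0.4264, 0.2715, 0.1281]
tool_rot: [-0.0, -0.349, 0.937, 0.0]
contact_force: [0.4, 0.2, 0.7]
gripper_width: 1.0
grasp_force: 0.0
('d', array([ 0.0004, -0.0046,  0.0026]), 'r', array([ 0.0004, -0.0005, -0.0021]), 'ydeg', np.float64(130.8), 't', 1.9, array([0.4264, 0.2715, 0.1281]), 'F', array([0.4, 0.2, 0.7]), array([ 0.012, -0.032, -0.004]))
```

```bash
python3 -m inch '[{"dx":0.0004,"dy":-0.0046,"dz":0.0018,"rx":0,"ry":0,"rz":0},{"dx":0.0004,"dy":-0.0046,"dz":0.0018,"rx":0,"ry":0,"rz":0}]'
python3 -m inch '[{"dx":0,"dy":0,"dz":0,"rx":0,"ry":0,"rz":0},{"dx":0,"dy":0,"dz":0,"rx":0,"ry":0,"rz":0},{"dx":0,"dy":0,"dz":0,"rx":0,"ry":0,"rz":0},{"dx":0,"dy":0,"dz":0,"rx":0,"ry":0,"rz":0},{"dx":0,"dy":0,"dz":0,"rx":0,"ry":0,"rz":0}]' -1
python3 -c "
from h import *;from plant import state
s=state();print(togo(s,[.4285,.2685,.126],131.0))"
```

```text
time: 2.1
tool_pos: [0.4306, 0.2681, 0.129]
tool_rot: [0.002, -0.348, 0.937, 0.0]
contact_force: [-1.3, -0.9, 0.3]
gripper_width: 1.0
grasp_force: 0.0
time: 2.6
tool_pos: [0.4288, 0.268, 0.1269]
tool_rot: [-0.0, -0.348, 0.938, 0.001]
contact_force: [-6.4, 5.4, 9.9]
gripper_width: 0.145
grasp_force: 57.2
('d', array([-0.0002,  0.0007,  0.0012]), 'r', array([ 0.0014, -0.0001, -0.0032]), 'ydeg', np.float64(130.7), 't', 2.6, array([0.4288, 0.268 , 0.1269]), 'F', array([-6.4,  5.4,  9.9]), array([ 0.783,  0.924, -0.055]))
```

Gripped (57 N). Turning clockwise, with the torque checked between calls.

```bash
python3 -m inch '[{"dx":0,"dy":0.0007,"dz":0.0001,"rx":0,"ry":0,"rz":0.06},{"dx":0,"dy":0.0007,"dz":0.0002,"rx":0,"ry":0,"rz":0.12},{"dx":0,"dy":0.0007,"dz":0.0004,"rx":0,"ry":0,"rz":0.18},{"dx":0,"dy":0.0007,"dz":0.0005,"rx":0,"ry":0,"rz":0.24},{"dx":0,"dy":0.0007,"dz":0.0006,"rx":0,"ry":0,"rz":0.3}]'
python3 -c "
from h import *;from plant import state
s=state();print(togo(s,[.4285,.2685,.126],131.0))"
```

```text
time: 3.1
tool_pos: [0.428, 0.2692, 0.1267]
tool_rot: [-0.001, -0.129, 0.992, 0.002]
contact_force: [-3.4, 4.7, 2.7]
gripper_width: 0.15
grasp_force: 59.4
('d', array([-0.0003, -0.001 ,  0.0009]), 'r', array([ 2.400e-03, -3.000e-04, -3.051e-01]), 'ydeg', np.float64(104.8), 't', 3.1, array([0.428 , 0.2692, 0.1267]), 'F', array([-3.4,  4.7,  2.7]), array([0.778, 0.713, 0.127]))
```

```bash
R='from h import *;from plant import state
s=state();print(togo(s,[.4285,.2685,.126],131.0)[4:])'
python3 -m inch '[{"dx":0,"dy":0,"dz":0.0001,"rx":0,"ry":0,"rz":0.05},{"dx":0,"dy":0,"dz":0.0002,"rx":0,"ry":0,"rz":0.08},{"dx":0,"dy":0,"dz":0.0002,"rx":0,"ry":0,"rz":0.08}]' >/dev/null; python3 -c "$R"
python3 -m inch '[{"dx":0,"dy":0,"dz":0.0001,"rx":0,"ry":0,"rz":0.04},{"dx":0,"dy":0,"dz":0.0001,"rx":0,"ry":0,"rz":0.06},{"dx":0,"dy":0,"dz":0.0001,"rx":0,"ry":0,"rz":0.06}]' >/dev/null; python3 -c "$R"
```

```text
('ydeg', np.float64(98.1), 't', 3.4, array([0.4279, 0.2695, 0.1266]), 'F', array([-4.8,  4.4,  2.5]), array([ 0.8  ,  0.699, -0.017]))
('ydeg', np.float64(92.9), 't', 3.7, array([0.4279, 0.2698, 0.1265]), 'F', array([-4. ,  5.9,  2.7]), array([0.979, 0.766, 0.004]))
```

```bash
R='from h import *;from plant import state
s=state();print(togo(s,[.4285,.2685,.126],131.0)[4:])'
python3 -m inch '[{"dx":0,"dy":-0.0005,"dz":0.0001,"rx":0,"ry":0,"rz":0.025},{"dx":0,"dy":-0.0005,"dz":0.0001,"rx":0,"ry":0,"rz":0.05}]' >/dev/null; python3 -c "$R"
python3 -m inch '[{"dx":0,"dy":0,"dz":0.0001,"rx":0,"ry":0,"rz":0.025},{"dx":0,"dy":0,"dz":0.0001,"rx":0,"ry":0,"rz":0.05}]' >/dev/null; python3 -c "$R"
```

```text
('ydeg', np.float64(88.6), 't', 3.9, array([0.4279, 0.2699, 0.1264]), 'F', array([-3.9,  8.1,  2. ]), array([1.448, 0.74 , 0.123]))
('ydeg', np.float64(84.3), 't', 4.1, array([0.4279, 0.2701, 0.1264]), 'F', array([-3.7,  8.1,  1.3]), array([1.449, 0.752, 0.107]))
```

Torque is still about 0.11 N m at 0.81 rad turned. Continuing.

```bash
R='from h import *;from plant import state
s=state();print(togo(s,[.4285,.2685,.126],131.0)[4:])'
python3 -m inch '[{"dx":0,"dy":0.0003,"dz":0.0001,"rx":0,"ry":0,"rz":0.025},{"dx":0,"dy":0.0003,"dz":0.0001,"rx":0,"ry":0,"rz":0.05}]' >/dev/null; python3 -c "$R"
python3 -m inch '[{"dx":0,"dy":0,"dz":0.0001,"rx":0,"ry":0,"rz":0.025},{"dx":0,"dy":0,"dz":0.0001,"rx":0,"ry":0,"rz":0.05}]' >/dev/null; python3 -c "$R"
```

```text
('ydeg', np.float64(80.1), 't', 4.3, array([0.4279, 0.2703, 0.1263]), 'F', array([-4.2,  9.4,  1. ]), array([1.465, 0.746, 0.526]))
('ydeg', np.float64(75.8), 't', 4.5, array([0.4279, 0.2705, 0.1264]), 'F', array([-3.7,  9.5,  2.3]), array([1.597, 0.838, 0.585]))
```

The torque stepped up from 0.11 to 0.53 and then 0.59 N m, so the seal was met at a tool-y angle between 84.3° and 80.1°, and the lid is now about 0.1 rad past it. Stopping and releasing.

```bash
python3 -m inch '[{"dx":0,"dy":0,"dz":0,"rx":0,"ry":0,"rz":0},{"dx":0,"dy":0,"dz":0,"rx":0,"ry":0,"rz":0},{"dx":0,"dy":0,"dz":0,"rx":0,"ry":0,"rz":0},{"dx":0,"dy":0,"dz":0,"rx":0,"ry":0,"rz":0},{"dx":0,"dy":0,"dz":0,"rx":0,"ry":0,"rz":0}]' 1
python3 -m inch '[{"dx":0,"dy":0,"dz":-0.03,"rx":0,"ry":0,"rz":0},{"dx":0,"dy":0,"dz":-0.08,"rx":0,"ry":0,"rz":0},{"dx":0,"dy":0,"dz":-0.13,"rx":0,"ry":0,"rz":0},{"dx":0,"dy":0,"dz":-0.15,"rx":0,"ry":0,"rz":0},{"dx":0,"dy":0,"dz":-0.15,"rx":0,"ry":0,"rz":0}]'
python3 - <<'E'
from plant import optics
import cv2
im=optics.grab_frame('wrist')[120:280,190:370]
cv2.imwrite('pics/w2.png',cv2.convertScaleAbs(cv2.resize(im[:,:,::-1],None,fx=3,fy=3),alpha=3,beta=20))
E
```

```text
time: 5.0
tool_pos: [0.429, 0.2675, 0.1258]
tool_rot: [0.0, 0.124, 0.992, -0.0]
contact_force: [1.5, -0.3, -0.4]
gripper_width: 0.978
grasp_force: 0.0
time: 5.5
tool_pos: [0.4305, 0.2683, 0.2491]
tool_rot: [0.003, 0.124, 0.992, 0.002]
contact_force: [-0.2, -0.7, -0.8]
gripper_width: 1.003
grasp_force: 0.0
```

View pics/w2.png

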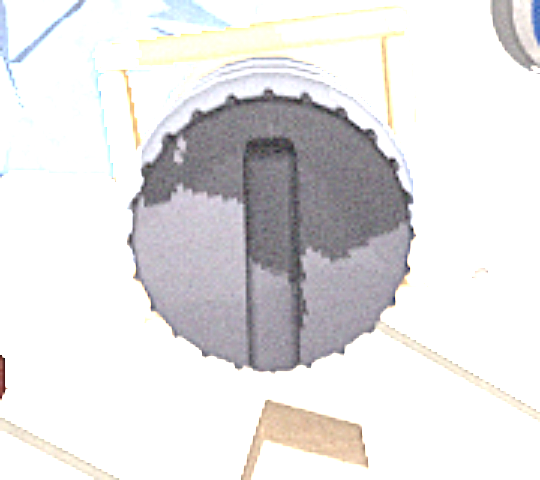

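The bar is still vertical in the wrist frame (crop column ~272, rows 145–370). The lid followed the tool and stayed there, and the gripper is clear.

```bash
python3 -c "
from plant import ticket;print(ticket.job_done())"
```

```text
the job is handed in; nothing more can be done
None
```

The big tub's lid is screwed down snug: the torque jumped from about 0.11 to 0.59 N m, I stopped roughly 0.1 rad past the seal, the gripper let go and is clear, and the job was handed in at about 5.6 s (no verdict was returned).

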